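# Send a slide block round the transfer track and drop the batch

### The arm

A 6-joint arm with a two-finger parallel gripper is mounted at the origin on the work surface. World frame = base frame: x ahead of the robot, y to its left, z up, the work surface at z = 0. Lengths are in m, angles in degrees, forces in N, time in s.
With the tool pointing down it reaches from about 0.25 to 0.725 m from the base axis. Payload 9.7 kg.
Tool frame: the origin (TCP) lies midway between the tips of the shut fingers; the grasp point (between the pads) lies 19 mm behind it (bot.pinch_z is the distance from the TCP to the grasp point, in m); z points along the fingers, y is the direction in which the jaws open and shut (so a half turn about z gives the same grasp; the last joint's range is limited). The gripper opens to 85 mm and grips with 20 to 120 N. Pads are 22 mm wide; open, the fingers measure 114 mm over their backs; the gripper's body (76 mm by 85 mm) begins 54 mm behind the grasp point. The pads swing forward as they close: fully open they stand 13 mm farther back than shut.
Start: joints at [75.516, 4.979, 10.078, 95.1, 0, 90], TCP at [0.138, 0.533, 0.231] pointing down, gripper open.
Joint ranges: [-179.16, 179.16], [-48.56, 103.87], [-65.8, 70.77], [-126.05, 130.52], [-82.76, 87.17], [-180, 180]. Speed limits (degrees/s): [127.2, 127.2, 147.25, 180, 180, 180].

### API

Orientations are given as [roll, pitch, yaw] about the fixed x, y, z axes, in that order (R = Rz(yaw) Ry(pitch) Rx(roll)).
In Python, from workcell import bot, imaging gives the robot as it stands.
- The arm moves only by the tool servo_tool, never from a script. Its argument "moves" is a list that holds one entry, the list of rows, each a list of 7 numbers: the turn, a rotation vector about the tool's x, y, z in rad, then the shift along the tool's x, y, z in cm, then the finger opening in cm, from 0 to 8.54. A call has 1 to 12 rows; each row shifts and turns the pose as measured when the row begins, along the tool's axes as they then stand; what a row does not reach is not made up. A row lasts 1/12 s, in which the tool goes at most 41.7 mm and 7.16 degrees, less where a joint would pass 70% of its speed; a pose out of reach is approached as far as the arm can. A call is refused whole if a number of a shift passes 4.17 or a number of a turn 0.125, either way. A call with a gripper value outside its range is refused whole. The fingers move at their own pace and stop on an object; "force" is the grip in N (left out, the last holds). Time passes only in rows, so rows that do not move let the fingers close. It gives the time, the measured TCP pose, the force and the opening at its end, in the units of the state.
- bot.get_obs(): the state, without advancing time (a new reading comes with each control period).
- imaging.camera(name): name is "scene" or "top" or "wrist"; returns the picture (420x560x3 uint8, blue, green, red); there is no depth.
- imaging.calibration(name): a dict with "fx", "fy", "cx", "cy" (pixels), "camera_from_world" (4x4, takes a point from world to camera coordinates). Camera axes: x right, y down, z forward; pixel columns grow to the right and rows downward; lengths in m; the calibration is good to about 2 mm. A picture is of the moment at which its call begins: read the wrist's pose just before it. calibration takes no time and is no camera call; for the wrist camera it gives the pose at the moment of the call.
- bot.job_done(): hands the job in, once; it reports no verdict.
The state is a dict: "time": time; "q": joint angles; "qd": joint speeds; "joint_efforts": joint torques, N m; "ee_pos": TCP position; "tcp_rot": TCP orientation; "wrist_force": force on the tool from outside, world axes, zero at the start; "torque": the same for the moment, N m; "opening": finger opening in m.
Only numpy, scipy, OpenCV 4.12 (cv2) and the standard library are available. Lean on these libraries where they do the work, as an engineer would, in place of code of your own. Each camera call takes 0.05 s, during which the arm holds its last target.

### The job

Take the round-ended slide block out of the plywood rack by its flat sides, set it down on the open loading plate at the start of the raised track and let go of it. Then take it by its rounded ends (or push it from behind) and slide it through the gate, round the bend and through the second gate, without lifting it out of the track, until the whole block lies on the steel trapdoor, and let go of it while the trapdoor is still latched. Finally pull the latch handle right out so that the trapdoor swings down and both round-ended blocks drop into the tray below; leave the square-ended block in the rack and everything else on the bench where it is.

Things in the scene. Friction and masses are not known exactly. Their poses are not given: they have to be found in the camera images.
- block_center (a point): Centre of the round-ended slide block to be moved: white nylon, 64 long (own x) x 34 wide (y) x 32 high (z), flat long sides, ends rounded in plan with radius 17; about 80 g. It starts in one bay of the plywood rack, its underside 8 above the bench, long axis along the rack's x, its ends hidden between two cheeks, its flat sides free.
- square_center (a point): Centre of the square-ended block that shares the rack and stays there: white nylon, 64 x 34 x 32, same axes as the round-ended block, in the other bay.
- waiting_center (a point): Centre of another round-ended block, same as the first, that already waits on the trapdoor near its far end, about 100 mm beyond drop_spot along the track's +y. It needs no handling; it drops with the first when the latch is pulled.
- rack: Fixed plywood rack, base 110 (x) x 210 (y) x 8 thick, origin at the centre of its underside. Two bays, at y = -50 and +50; each has two cheeks 50 wide, 12 thick, at x = -40.5 and +40.5, tops 38 above the bench (2 below the blocks' tops). The blocks' long sides are free, 66 between the two blocks.
- track: Fixed raised aluminium track, origin on the bench under the centre of the bend, z up. In its frame, mm: floor level, 100 above the bench. Centre line: along +x at y = -110 from x = -135, from x = 0 bends left 90 deg with radius 110 about the origin, from (110, 0) along +y at x = 110 to an end wall at y = 200. Channel 46 wide, side walls 15 above the floor (the block stands 17 proud); friction about 0.6.
- load_spot (a point): Centre of the open loading plate's surface, track frame (-85, -110), 100 above the bench. The plate has no walls, x -135 to -45, 70 wide. The block is first set down here, within 25 mm lengthwise and 15 mm sideways, long axis along the track's x. Axes as track.
- gate_in (a point): First gate, at the channel's mouth, track frame (-39, -110), on the floor: two dark posts 52 apart across the way, 12 thick along it, tops 40 above the floor. Fingers on the block's flat sides do not fit between them; fingers on its ends or behind it do. Axes as track.
- bend_mid (a point): Middle of the bend on the channel's centre line, on the floor (45 deg round). Axes as track.
- gate_out (a point): Second gate, same as the first, after the bend: track frame (110, 28), posts 52 apart along x. Axes as track.
- drop_spot (a point): Where the block's centre should come to lie on the trapdoor: track frame (110, 64), 100 above the bench (trapdoor surface), block's long axis along the track's y. More than 12 mm short of it the tail overhangs the fixed plate. About 35 mm are free between a block here and the waiting one; the block may go on until it meets that one. Axes as track.
- flap (a joint): Steel trapdoor, the drop box's floor: 45 wide, y = 20 to 198 in the track frame, hinged along its +x edge. 0 = shut and level, grows as it swings down, to 1.45 rad (hanging). It falls by its own weight once the latch is out.
- latch (a joint): Sliding bolt that holds the trapdoor's -x edge from below. 0 = fully in (shut); grows as it is pulled along the track's -x, to 0.030 m (end stop). It lets go at about 0.020; pull it to the stop. It needs about 2 to 3 N and stays where it is left.
- latch_handle (a point): Grip point on the latch's upright handle: dark steel post, 16 (x) x 14 (y), its top 15 above this point and 140 above the bench. At (37, 100) in the track frame when shut, inside the bend's corner; free by 60 mm or more along y for the fingers, 44 to the drop box's wall on its +x side. Axes as track.
- tray_in (a point): Centre of the inner floor of the fixed grey tray under the trapdoor, inside 124 (x) x 192 (y), walls 45 high from the bench, floor 4 above the bench. Axes as track.
- tape: Bystander: cardboard roll, 100 across, 25 high, origin at the centre of its underside.
- jar: Bystander: glass jar with a steel cap, 64 across, 85 high, origin at the centre of its underside.
- driver: Bystander: screwdriver with black handle lying on the bench, 200 long along its x, origin under its middle.
- tube: Bystander: white tube offcut standing on end, 44 across, 70 high, origin at the centre of its underside.
Things that resemble listed ones, but are neither listed nor needed, are in the scene too. Leave any pink or turquoise look-alike of the part that bears block_center alone.

How it is judged:
By the outcome, as a careful person would: the job done as asked, in the order asked, and still so for the second after the job is handed in, with the robot touching nothing.
It also fails if it takes over 64 s, if anything falls off the work surface, if the arm or the gripper's body presses on something with over 40 N, if the wrist force passes 120 N, or if a joint passes its speed limit or range.

## Working session

There is one attempt and no reset: what is moved stays moved. The work goes in short steps, Python scripts to look and compute and a tool call to move; the robot and the scene stay as the last step left them, time stands still between calls to the robot, and variables do not carry over. Pictures are saved under pics/ and viewed, and the job is handed in when it is done.

Besides the shell and the picture viewer there is one more tool, called after ">>>" in YAML: its name, and indented under it one key for each argument. servo_tool: Moves the arm, as the interface text tells. Its arguments: {"type":"object","properties":{"moves":{"type":"array","items":{"type":"array","items":{"type":"array","items":{"type":"number"}}}},"force":{"type":"number"}},"required":["moves"]}

```bash
ls; mkdir -p pics
python3 - <<'E'
from workcell import bot, imaging
import cv2
print(bot.get_obs(), bot.pinch_z)
for n in ["scene","top","wrist"]:
    c=imaging.calibration(n); print(n,c)
    cv2.imwrite(f"pics/{n}0.png",imaging.camera(n))
E
```

```text
pics
{'time': 0.0, 'q': array([7.55160095e+01, 5.01064390e+00, 1.00324652e+01, 9.50982651e+01,
       1.46781986e-03, 8.99993044e+01]), 'qd': array([ 0.03381158,  0.07250146,  0.02398778,  0.08772534,  0.01707977,
       -0.00770918]), 'joint_efforts': array([-1.60293890e-03, -5.20380235e+01,  4.64810300e+01,  1.61416736e-02,
       -1.62876981e-04, -1.64419390e-06]), 'ee_pos': array([0.13749503, 0.53229651, 0.23056962]), 'tcp_rot': array([-1.79923556e+02, -1.46874656e-03,  1.65516703e+02]), 'wrist_force': array([ 0.26300146, -0.27680961, -0.5736389 ]), 'torque': array([-0.03804171,  0.02216082,  0.01022653]), 'opening': 0.08564610847169317} 0.0187
scene {'fx': 459.5519624913131, 'fy': 459.5519624913131, 'cx': 280.80726071131505, 'cy': 207.43837390277554, 'camera_from_world': array([[ 0.77640668,  0.63019541,  0.00681295, -0.35895964],
       [ 0.43267502, -0.52513729, -0.73281864, -0.1884584 ],
       [-0.45824121,  0.57191308, -0.68038991,  1.68836032],
       [ 0.        ,  0.        ,  0.        ,  1.        ]])}
top {'fx': 481.2750213039004, 'fy': 481.2750213039004, 'cx': 277.88516254800686, 'cy': 208.207807370912, 'camera_from_world': array([[-0.01105522, -0.99979062, -0.01721939, -0.0306779 ],
       [-0.98532416,  0.01382545, -0.17013276,  0.53331823],
       [ 0.1703352 ,  0.01508582, -0.98527069,  1.31358787],
       [ 0.        ,  0.        ,  0.        ,  1.        ]])}
wrist {'fx': 304.75275256048377, 'fy': 304.75275256048377, 'cx': 282.60050238134653, 'cy': 213.60060608697037, 'camera_from_world': array([[ 0.25028405,  0.9681717 , -0.00121022, -0.550133  ],
       [ 0.92000893, -0.23744367,  0.31177569, -0.04140237],
       [ 0.30156504, -0.0791459 , -0.95015496,  0.38221083],
       [ 0.        ,  0.        ,  0.        ,  1.        ]])}
```

View pics/scene0.png

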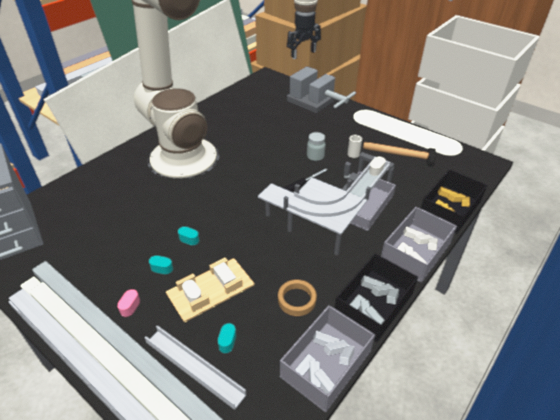

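View pics/top0.png

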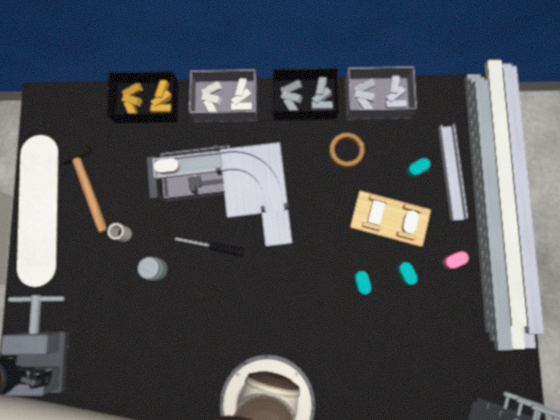

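View pics/wrist0.png

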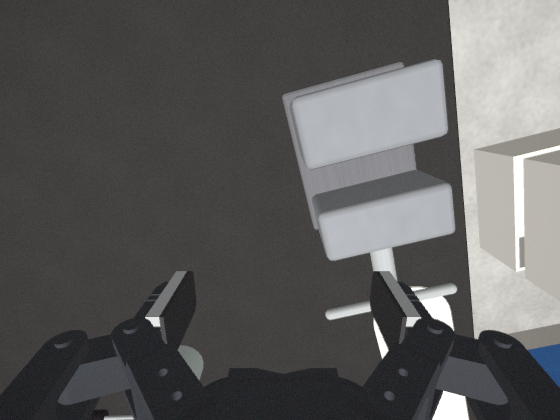

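Run:
```python
import cv2,numpy as np
t=cv2.imread('pics/top0.png');s=cv2.imread('pics/scene0.png')
cv2.imwrite('pics/c1.png',cv2.resize(t[130:260,130:310],None,fx=4.4,fy=4.4,interpolation=cv2.INTER_CUBIC))
a=cv2.resize(t[180:255,340:440],None,fx=4,fy=4,interpolation=cv2.INTER_CUBIC)
b=cv2.resize(s[250:325,160:260],None,fx=4,fy=4,interpolation=cv2.INTER_CUBIC)
cv2.imwrite('pics/c2.png',np.hstack([a,b]))
cv2.imwrite('pics/c3.png',cv2.resize(s[140:260,250:410],None,fx=5,fy=5,interpolation=cv2.INTER_CUBIC))
```

```text
(no output)
```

View pics/c1.png

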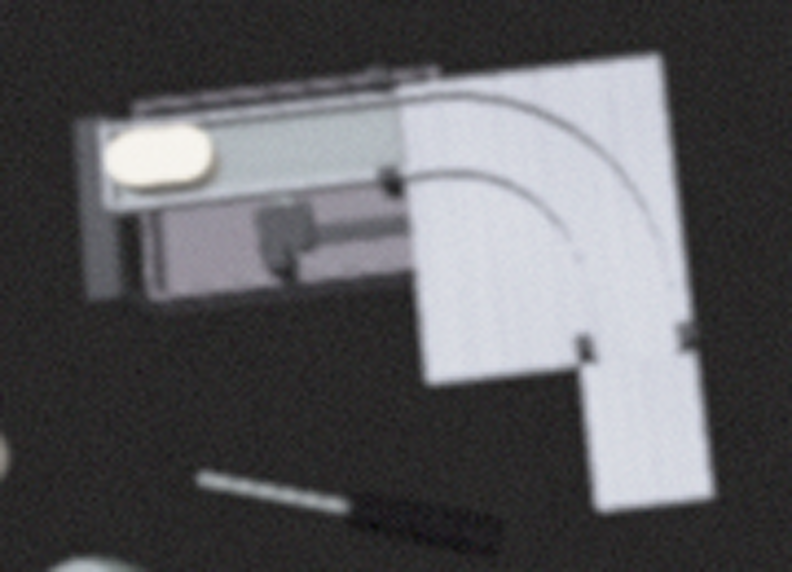

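View pics/c2.png

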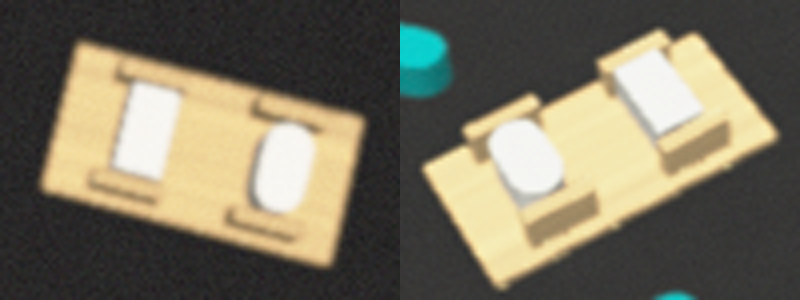

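View pics/c3.png

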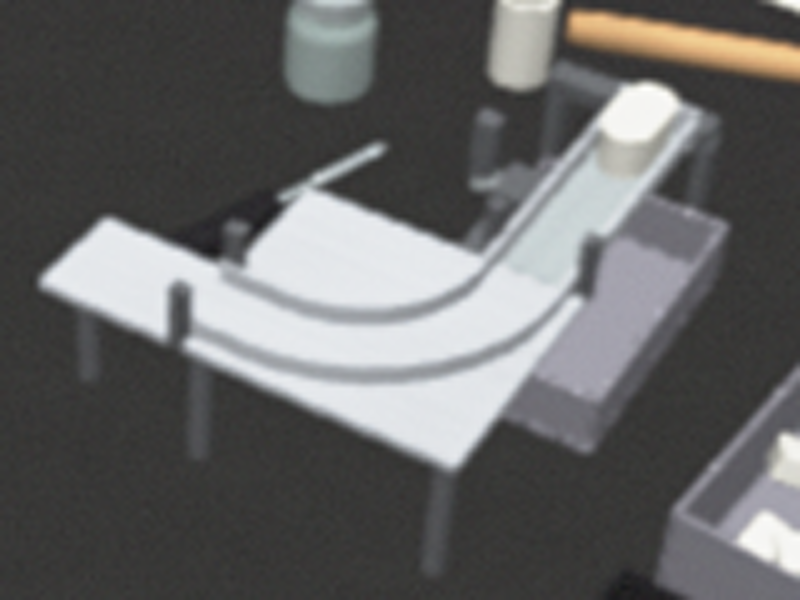

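```bash
cat > h.py <<'E'
import numpy as np, cv2
from workcell import bot, imaging
def ray(cal,u,v,z):
    T=np.array(cal["camera_from_world"]);R=T[:3,:3];t=T[:3,3]
    o=-R.T@t; d=R.T@np.array([(u-cal["cx"])/cal["fx"],(v-cal["cy"])/cal["fy"],1.])
    return o+d*(z-o[2])/d[2]
def proj(cal,p):
    T=np.array(cal["camera_from_world"]);c=T[:3,:3]@p+T[:3,3]
    return np.array([cal["fx"]*c[0]/c[2]+cal["cx"],cal["fy"]*c[1]/c[2]+cal["cy"]])
E
python3 - <<'E'
from h import *
c=imaging.calibration("top");t=cv2.imread('pics/top0.png')
def w(u,v,z): return ray(c,u,v,z)[:2]*1000
k=lambda p,z: w(p[0]/4.4+130,p[1]/4.4+130,z).round(1)
for n,p in dict(BL=(598,510),BR=(715,495),notch=(425,383),TR=(660,55),TL=(400,88),in1=(580,365)).items(): print(n,k(p,.1))
print('wait',k((159,156),.132),'handle',k((286,218),.14))
hsv=cv2.cvtColor(t,cv2.COLOR_BGR2HSV)
# whites
sub=np.zeros(t.shape[:2],np.uint8);sub[185:250,345:435]=1
wm=((hsv[...,2]>200)&(hsv[...,1]<45)).astype(np.uint8)*sub
for cn in cv2.findContours(wm,0,2)[0]:
    if cv2.contourArea(cn)<80: continue
    P=np.array([w(u,v,.040) for u,v in cn[:,0]],np.float32)
    r=cv2.minAreaRect(P); print('white',r)
wm=((hsv[...,2]>90)&(hsv[...,2]<=255)).astype(np.uint8)*sub
cn=max(cv2.findContours(wm,0,2)[0],key=cv2.contourArea)
P=np.array([w(u,v,.008) for u,v in cn[:,0]],np.float32);print('rack',cv2.minAreaRect(P))
# plate
s2=np.zeros(t.shape[:2],np.uint8);s2[135:250,150:300]=1
wm=(t.min(2)>170).astype(np.uint8)*s2
cn=max(cv2.findContours(wm,0,2)[0],key=cv2.contourArea)
P=np.array([w(u,v,.1) for u,v in cn[:,0]]);q=cv2.approxPolyDP(P.astype(np.float32).reshape(-1,1,2),12,True);print(q[:,0].round(1))
E
```

```text
BL [421.6  -5. ]
BR [429.8 -76.3]
notch [501.1 100.8]
TR [708.3 -46.1]
TL [689.4 118. ]
in1 [511.    5.4]
wait [639. 261.] handle [597.  180.8]
white ((490.7337341308594, -409.6776428222656), (34.958961486816406, 63.383811950683594), 73.13678741455078)
white ((519.0147094726562, -314.70159912109375), (35.301761627197266, 65.6558609008789), 73.80380249023438)
rack ((506.449462890625, -360.0130615234375), (217.0930938720703, 116.96993255615234), 73.77318572998047)
[[434.  -69.6]
 [707.  -37.8]
 [689.4 117.7]
 [685.5  51.1]
 [659.1   9.6]
 [680.6 103.8]
 [663.8 306.2]
 [623.9 302.1]
 [654.1 233.7]
 [634.1 227.7]
 [623.1 252.3]
 [632.7 139.3]
 [646.8 131.1]
 [631.3  51.1]
 [626.6 111.6]
 [506.7  99.8]
 [513.8  13. ]
 [532.9   2.1]
 [426.7  -5.3]]
```

>>> servo_tool:
  moves:
    - [[0,0,0,-2.8,-2.5,-1.4,8.5],[0,0,0,-2.9,-2.6,-1.3,8.5],[0,0,0,-2.9,-2.6,-1.3,8.5],[0,0,0,-2.9,-2.6,-1.3,8.5],[0,0,0,-2.9,-2.6,-1.3,8.5],[0,0,0,-2.9,-2.6,-1.3,8.5],[0,0,0,-2.9,-2.6,-1.3,8.5],[0,0,0,-2.9,-2.6,-1.3,8.5],[0,0,0,-2.9,-2.6,-1.3,8.5],[0,0,0,-2.9,-2.6,-1.3,8.5],[0,0,0,-2.9,-2.6,-1.0,8.5],[0,0,0,-2.9,-2.6,-1.0,8.5]]

```text
time: 1.15
ee_pos: [0.3973, 0.1383, 0.3812]
tcp_rot: [-179.4, -0.0, 166.2]
wrist_force: [2.0, 0.9, 0.2]
opening: 0.0852
```

>>> servo_tool:
  moves:
    - [[0,0,0,-3.0,-2.0,0,8.5],[0,0,0,0,0,0,8.5],[0,0,0,0,0,0,8.5]]

```text
time: 1.4
ee_pos: [0.4258, 0.1041, 0.3827]
tcp_rot: [-179.4, 0.1, 165.7]
wrist_force: [-0.9, -0.7, 0.1]
opening: 0.0852
```

Run:
```python
from h import *
import pickle
c=imaging.calibration("wrist");im=imaging.camera("wrist");cv2.imwrite("pics/w1.png",im);pickle.dump(c,open("w1.pkl","wb"))
T=c["camera_from_world"];print(-T[:3,:3].T@T[:3,3],bot.get_obs()["ee_pos"],bot.get_obs()["tcp_rot"],bot.get_obs()["q"])
```

```text
[0.34881231 0.12587394 0.52731427] [0.42570318 0.10447073 0.38229693] [-1.79348548e+02  8.23517963e-02  1.65804664e+02] [ 14.18642056  -3.44166772  19.10098252 112.77987308  -0.61228934
  28.38349185]
```

View pics/w1.png

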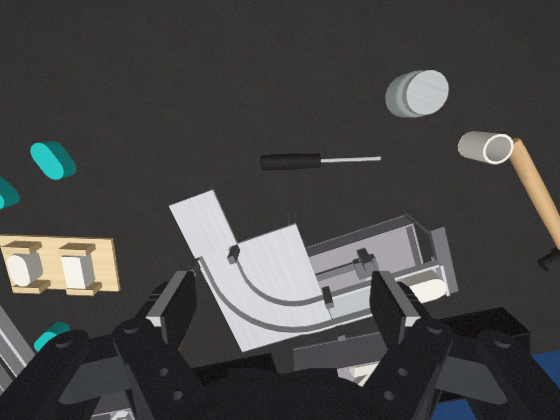

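Run:
```python
import cv2
t=cv2.imread('pics/w1.png')
cv2.imwrite('pics/w1c.png',cv2.resize(t[180:360,160:460],None,fx=2.66,fy=2.66,interpolation=cv2.INTER_CUBIC))
```

```text
(no output)
```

View pics/w1c.png

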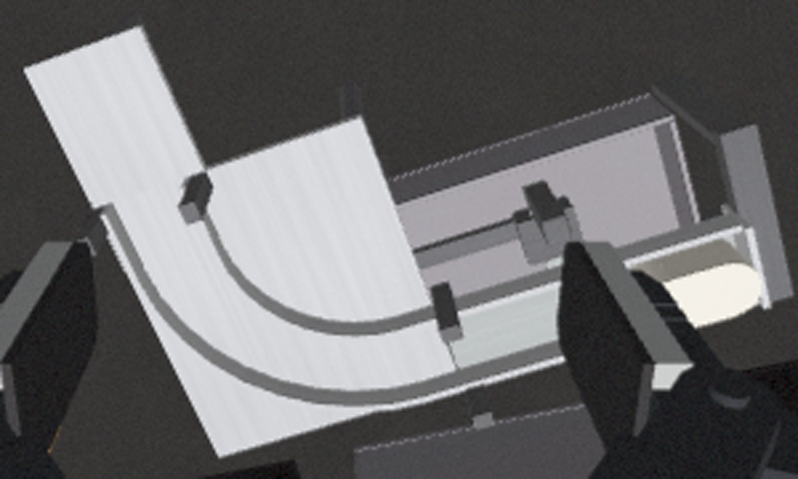

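Run:
```python
from h import *
import pickle
c=pickle.load(open("w1.pkl","rb"));ct=imaging.calibration("top")
g=lambda p,z:(ray(c,p[0]/2.66+160,p[1]/2.66+180,z)[:2]*1000)
A={"BR":((25,68),(-135,-145)),"BL":((143,26),(-135,-75)),"TR":((219,458),(145,-145))}
src=np.array([v[1] for v in A.values()],float);dst=np.array([g(v[0],.1) for v in A.values()])
print(dst.round(1)); print('notch',g((362,116),.1),'in1',g((205,168),.1))
a=np.degrees(np.arctan2(*(dst[2]-dst[0])[::-1])-0); b=np.degrees(np.arctan2(*(dst[1]-dst[0])[::-1]))-90
print(a,b,np.linalg.norm(dst[2]-dst[0]),np.linalg.norm(dst[1]-dst[0]))
y=np.radians(a);R=np.array([[np.cos(y),-np.sin(y)],[np.sin(y),np.cos(y)]])
print((dst-src@R.T).round(1)); O=(dst-src@R.T).mean(0);print(O,a)
for O,y in ((O,y),(np.array([547.7,83]),np.radians(6.4))):
  R=np.array([[np.cos(y),-np.sin(y)],[np.sin(y),np.cos(y)]])
  for n,p,z in (("handle",(37,100),.14),("handlelow",(37,100),.11),("wait",(110,164),.132),("gin",(-39,-84),.14),("gout",(84,28),.14),("drop",(110,64),.1)):
    w=np.append((O+R@p)/1000,z);print(n,w.round(4),((proj(c,w)-[160,180])*2.66).round(0),((proj(ct,w)-[130,130])*4.4).round(0))
print(((proj(c,np.array([.349,.126,0]))-[160,180])*2.66))
```

```text
[[431.8 -71.7]
 [425.1  -0.8]
 [713.4 -43.9]]
notch [504.45705685 102.28419335] in1 [513.51896962   7.41389298]
5.638995625296753 5.428209655239073 282.9699245430715 71.23943144605074
[[551.9  85.8]
 [552.1  87.1]
 [554.9  86.1]]
[552.97025894  86.33996926] 5.638995625296753
handle [0.58   0.1895 0.14  ] [557. 234.] [271. 246.]
handlelow [0.58   0.1895 0.11  ] [543. 208.] [281. 256.]
wait [0.6463 0.2604 0.132 ] [698. 303.] [160. 144.]
gin [ 0.5224 -0.0011  0.14  ] [183. 217.] [587. 335.]
gout [0.6338 0.1225 0.14  ] [453. 343.] [383. 157.]
drop [0.6561 0.1608 0.1   ] [513. 320.] [331. 140.]
handle [0.5733 0.1865 0.14  ] [549. 224.] [276. 256.]
handlelow [0.5733 0.1865 0.11  ] [536. 199.] [285. 267.]
wait [0.6387 0.2582 0.132 ] [693. 292.] [164. 156.]
gin [ 0.5183 -0.0048  0.14  ] [174. 212.] [594. 342.]
gout [0.6281 0.1202 0.14  ] [447. 335.] [387. 167.]
drop [0.6499 0.1589 0.1   ] [508. 312.] [334. 150.]
[ 335.65578545 -177.84632505]
```

>>> servo_tool:
  moves:
    - [[-0.011,0,0.037,-1.35,-3.44,1.3,8.5],[0,0,0,-1.35,-3.44,1.3,8.5],[0,0,0,-1.35,-3.44,1.3,8.5],[0,0,0,-1.35,-3.44,1.3,8.5],[0,0,0,-1.35,-3.44,1.3,8.5],[0,0,0,-1.35,-3.44,1.3,8.5],[0,0,0,-1.35,-3.44,1.3,8.5],[0,0,0,-1.35,-3.44,1.3,8.5],[0,0,0,-1.35,-3.44,1.3,8.5],[0,0,0,-1.35,-3.44,1.3,8.5],[0,0,0,-1.35,-3.44,1.3,8.5],[0,0,0,-1.35,-3.44,1.3,8.5]]

```text
time: 2.45
ee_pos: [0.474, -0.3325, 0.2197]
tcp_rot: [179.7, 0.3, 165.6]
wrist_force: [1.0, 1.0, 0.6]
opening: 0.0849
```

>>> servo_tool:
  moves:
    - [[0,0,0,-1.35,-3.44,1.3,8.5],[0,0,0,0,0,0,8.5],[0,0,0,0,0,0,8.5]]

```text
time: 2.7
ee_pos: [0.4793, -0.3718, 0.1993]
tcp_rot: [179.6, -0.1, 165.6]
wrist_force: [-0.0, 0.9, -0.1]
opening: 0.0848
```

Run:
```python
from h import *
import pickle
c=imaging.calibration("wrist");im=imaging.camera("wrist");cv2.imwrite("pics/w2.png",im);pickle.dump(c,open("w2.pkl","wb"))
o=bot.get_obs();print(o["ee_pos"],o["tcp_rot"],o["q"])
```

```text
[ 0.47924723 -0.37148477  0.19886939] [ 1.79557560e+02 -1.71973527e-01  1.65675525e+02] [-37.93893514  12.66296073  15.11640269  92.78824853   0.33650188
 -23.61477901]
```

View pics/w2.png

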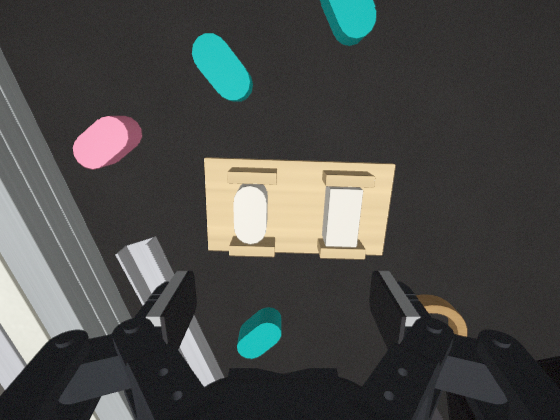

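Run:
```python
from h import *
import pickle
c=pickle.load(open("w2.pkl","rb"));t=cv2.imread("pics/w2.png")
hsv=cv2.cvtColor(t,cv2.COLOR_BGR2HSV)
m=((hsv[...,2]>205)&(hsv[...,1]<35)).astype(np.uint8);m[:,:215]=0;m[:150]=0;m[270:]=0;m[:,380:]=0
for cn in cv2.findContours(m,0,1)[0]:
    if cv2.contourArea(cn)<200: continue
    P=np.array([ray(c,u,v,.040)[:2]*1000 for u,v in cn[:,0]],np.float32);print(cv2.boundingRect(cn),cv2.minAreaRect(P))
m=((hsv[...,1]>60)&(hsv[...,0]>8)&(hsv[...,0]<30)&(hsv[...,2]>120)).astype(np.uint8);m[:,400:]=0;m[:150]=0;m[262:]=0;m[:,:200]=0
cn=max(cv2.findContours(m,0,1)[0],key=cv2.contourArea)
P=np.array([ray(c,u,v,.008)[:2]*1000 for u,v in cn[:,0]],np.float32);print(cv2.minAreaRect(P))
```

```text
(326, 189, 37, 58) ((520.0211181640625, -313.9879150390625), (33.60230255126953, 63.5976676940918), 73.53579711914062)
(234, 186, 33, 58) ((492.21173095703125, -408.3992919921875), (33.95553970336914, 63.18547821044922), 72.81376647949219)
((510.5409240722656, -360.0066223144531), (211.39663696289062, 117.12714385986328), 73.69901275634766)
```

>>> servo_tool:
  moves:
    - [[0.008,0,0.036,-2.15,-3.27,0,8.5],[0,0,0,0,0,2.5,8.5],[0,0,0,0,0,3.5,8.5],[0,0,0,0,0,3.5,8.5],[0,0,0,0,0,2.5,8.5],[0,0,0,0,0,0,8.5]]

```text
time: 3.25
ee_pos: [0.4995, -0.4009, 0.0786]
tcp_rot: [-179.9, 0.2, 164.2]
wrist_force: [-0.6, -0.5, -0.9]
opening: 0.085
```

>>> servo_tool:
  moves:
    - [[0,0,0.01,0.51,-0.93,2.0,8.5],[0,0,0,0,0,0,8.5],[0,0,0,0,0,0,8.5]]

```text
time: 3.5
ee_pos: [0.4945, -0.4041, 0.0631]
tcp_rot: [-179.9, 0.3, 164.0]
wrist_force: [0.1, -1.0, 1.1]
opening: 0.0851
```

>>> servo_tool:
  moves:
    - [[0,0.005,0.007,0.12,-0.55,2.5,8.5],[0,0,0,0,0,2.2,8.5],[0,0,0,0,0,0,8.5]]

```text
time: 3.75
ee_pos: [0.4966, -0.409, 0.0249]
tcp_rot: [-179.6, 0.6, 163.7]
wrist_force: [-0.3, 0.0, -1.3]
opening: 0.085
```

>>> servo_tool:
  moves:
    - [[-0.006,0.01,0,0.45,0,1.3,8.5],[0,0,0,0,0,0,8.5]]

```text
time: 3.92
ee_pos: [0.4941, -0.4077, 0.0159]
tcp_rot: [-179.9, 0.2, 163.8]
wrist_force: [-0.9, 0.6, -1.0]
opening: 0.0844
```

>>> servo_tool:
  moves:
    - [[0,0.003,0,0.2,-0.1,0.4,8.5],[0,0,0,0,0,0,3.0],[0,0,0,0,0,0,3.0],[0,0,0,0,0,0,3.0],[0,0,0,0,0,0,3.0],[0,0,0,0,0,0,3.0]]
  force: 35

```text
time: 4.42
ee_pos: [0.4942, -0.4094, 0.0179]
tcp_rot: [-179.8, 0.4, 163.9]
wrist_force: [0.1, 0.3, 0.1]
opening: 0.0336
```

>>> servo_tool:
  moves:
    - [[0,0.004,0,0,0,-2.0,3.0],[0,0,0,0,0,-4.0,3.0],[0,0,-0.05,0,0,-4.0,3.0],[0,0,-0.1,0,0,-4.0,3.0],[0,0,-0.1,0,0,-4.0,3.0],[0,0,-0.1,0,0,-3.0,3.0],[0,0,-0.036,0,0,0,3.0],[0,0,0,0,0,0,3.0]]

```text
time: 5.08
ee_pos: [0.492, -0.4069, 0.2346]
tcp_rot: [-180.0, -0.1, -173.0]
wrist_force: [-0.2, 0.3, -2.4]
opening: 0.0334
```

>>> servo_tool:
  moves:
    - [[0,0,0,-0.3,4.0,0,3.0],[0,0,0,-0.33,4.0,0,3.0],[0,0,0,-0.33,4.0,0,3.0],[0,0,0,-0.33,4.0,0,3.0],[0,0,0,-0.33,4.0,0,3.0],[0,0,0,-0.33,4.0,0,3.0],[0,0,0,-0.33,4.0,0,3.0],[0,0,0,-0.33,4.0,0,3.0],[0,0,0,-0.33,3.5,0,3.0],[0,0,0,0,0,0,3.0],[0,0,0,0,0,0,3.0],[0,0,0,0,0,0,3.0]]

```text
time: 6.08
ee_pos: [0.475, -0.0375, 0.2207]
tcp_rot: [179.7, -0.9, -174.3]
wrist_force: [-0.2, -0.7, -0.3]
opening: 0.0332
```

Run:
```python
from h import *
import pickle
c=imaging.calibration("wrist");im=imaging.camera("wrist");cv2.imwrite("pics/w3.png",im);pickle.dump(c,open("w3.pkl","wb"))
o=bot.get_obs();print(o["ee_pos"],o["tcp_rot"],o["q"])
cv2.imwrite("pics/t3.png",cv2.resize(imaging.camera("top")[130:260,130:310],None,fx=4.4,fy=4.4,interpolation=cv2.INTER_CUBIC))
```

```text
[ 0.47506001 -0.03791424  0.22063503] [ 179.68958222   -0.89194845 -174.33969247] [ -4.65024111  -4.31772323  -0.45478842  94.79603545   0.14576872
 -10.30931938]
```

View pics/w3.png

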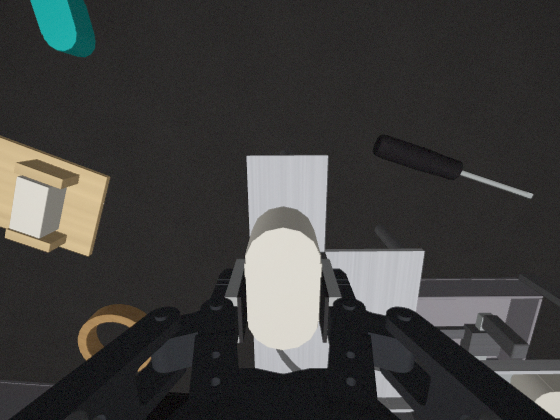

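Run:
```python
from h import *
import pickle
c=pickle.load(open("w3.pkl","rb"));t=cv2.imread("pics/w3.png")
g=lambda u,v,z=.1:ray(c,u,v,z)[:2]*1000
a,b,n,i=g(247.5,156),g(328,155.5),g(424,250),g(326,251)
print(a,b,n,i,np.linalg.norm(b-a),np.degrees(np.arctan2(*(b-a)[::-1]))-90,np.degrees(np.arctan2(*(n-i)[::-1]))-90)
y=np.radians(6.0);R=np.array([[np.cos(y),-np.sin(y)],[np.sin(y),np.cos(y)]])
print(a-R@[-135,-145],b-R@[-135,-75])
cv2.imwrite("pics/w3c.png",cv2.resize(t[140:400,220:540],None,fx=2.4,fy=2.4,interpolation=cv2.INTER_CUBIC))
```

```text
[431.59975708 -71.13138505] [424.32337973  -1.84430438] [503.634552   102.13751897] [513.70725581   9.1304591 ] 69.66810758535438 5.995102158413033 6.181066338884932
[550.70358578  87.18563232] [550.74420086  86.85618031]
```

View pics/w3c.png

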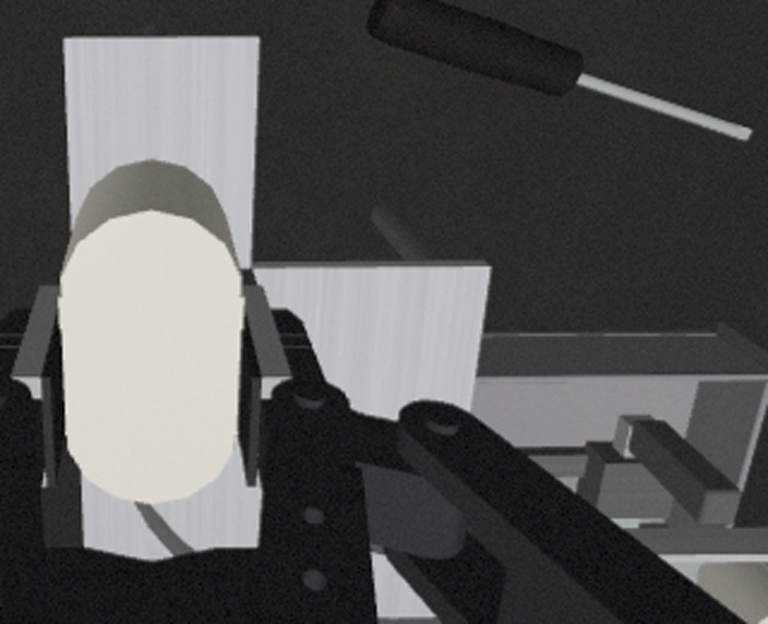

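View pics/t3.png

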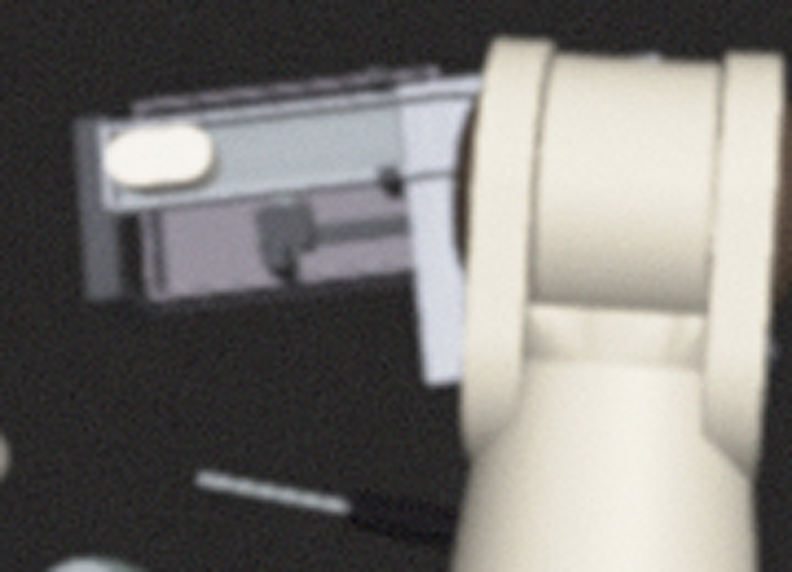

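>>> servo_tool:
  moves:
    - [[0.005,-0.016,-0.007,-0.5,0.6,0,3.0],[0,0,0,0,0,3.0,3.0],[0,0,0,0,0,3.5,3.0],[0,0,0,0,0,2.0,3.0],[0,0,0,0,0,0,3.0],[0,0,0,0,0,0,3.0]]

```text
time: 6.68
ee_pos: [0.4823, -0.0364, 0.1335]
tcp_rot: [-179.9, 0.5, -174.6]
wrist_force: [0.2, 0.0, -0.9]
opening: 0.0336
```

>>> servo_tool:
  moves:
    - [[0,0.008,-0.011,0.3,0.5,1.5,3.0],[0,0,0,0,0,0.3,3.0],[0,0,0,0,0,0,3.0]]

```text
time: 6.93
ee_pos: [0.4807, -0.033, 0.1187]
tcp_rot: [-179.8, 0.2, -174.1]
wrist_force: [-0.6, -0.3, -0.1]
opening: 0.0332
```

>>> servo_tool:
  moves:
    - [[0,0.003,0,0.1,0,0.6,3.0],[0,0,0,0,0,0.2,3.0],[0,0,0,0,0,0,3.0]]

```text
time: 7.18
ee_pos: [0.4815, -0.0338, 0.1137]
tcp_rot: [-179.8, 0.3, -174.2]
wrist_force: [0.6, 0.2, -0.8]
opening: 0.0331
```

>>> servo_tool:
  moves:
    - [[0,0.003,0,0,0,0.3,3.0],[0,0,0,0,0,0.2,3.0],[0,0,0,0,0,0.0,3.0]]

```text
time: 7.43
ee_pos: [0.4823, -0.0341, 0.1097]
tcp_rot: [-179.8, 0.3, -174.2]
wrist_force: [-1.0, -0.5, -1.7]
opening: 0.0331
```

>>> servo_tool:
  moves:
    - [[0,0,0,0,0,0.2,3.0],[0,0,0,0,0,0,3.0]]

```text
time: 7.6
ee_pos: [0.4827, -0.0341, 0.1103]
tcp_rot: [-179.7, 0.4, -174.2]
wrist_force: [-0.4, -0.2, -1.3]
opening: 0.0332
```

>>> servo_tool:
  moves:
    - [[0,0,0,0,0,0.3,3.0],[0,0,0,0,0,0.1,3.0]]

```text
time: 7.77
ee_pos: [0.4836, -0.0341, 0.1094]
tcp_rot: [-179.7, 0.6, -174.2]
wrist_force: [-3.2, -0.2, 4.2]
opening: 0.0336
```

>>> servo_tool:
  moves:
    - [[0,0,0,0,0,0,5.5],[0,0,0,0,0,0,6.0],[0,0,0,0,0,0,7.0],[0,0,0,0,0,-2.5,7.5],[0,0,0,0,0,-4.0,8.5],[0,0.006,0,0,0,-3.5,8.5],[0,0,0,0,0,0,8.5],[0,0,0,0,0,0,8.5]]

```text
time: 8.43
ee_pos: [0.481, -0.0335, 0.2101]
tcp_rot: [-179.8, -0.0, -174.2]
wrist_force: [0.2, -0.2, -1.0]
opening: 0.0849
```

Run:
```python
from h import *
import pickle
c=imaging.calibration("wrist");im=imaging.camera("wrist");cv2.imwrite("pics/w4.png",im);pickle.dump(c,open("w4.pkl","wb"))
o=bot.get_obs();print(o["ee_pos"],o["tcp_rot"],o["q"])
```

```text
[ 0.48116834 -0.03355482  0.21035489] [-1.79751738e+02  2.05397987e-02 -1.74171547e+02] [-3.84656299 -4.72375385 -1.9704735  92.69130966 -0.24127901 -9.67510169]
```

View pics/w4.png

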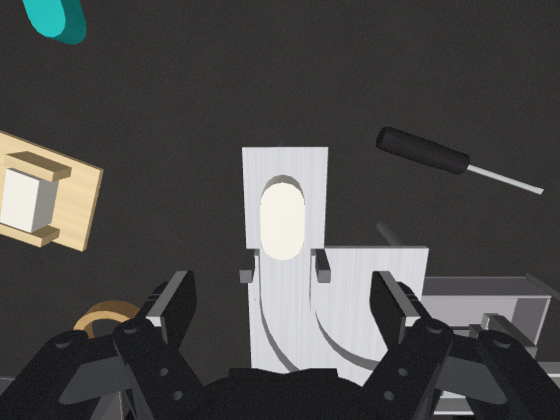

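Run:
```python
from h import *
import pickle
c=pickle.load(open("w4.pkl","rb"));t=cv2.imread("pics/w4.png")
hsv=cv2.cvtColor(t,cv2.COLOR_BGR2HSV)
m=((hsv[...,2]>215)&(t[...,2].astype(int)-t[...,0]>8)).astype(np.uint8);m[:,:240]=0;m[:,330:]=0;m[300:]=0
cn=max(cv2.findContours(m,0,1)[0],key=cv2.contourArea)
P=np.array([ray(c,u,v,.132)[:2]*1000 for u,v in cn[:,0]],np.float32);print(cv2.boundingRect(cn),cv2.minAreaRect(P))
g=lambda u,v,z=.1:ray(c,u,v,z)[:2]*1000
a,b,n,i=g(243,148),g(328.5,147.5),g(428.5,247),g(325,248)
print(a,b,n,i,np.linalg.norm(b-a),np.degrees(np.arctan2(*(b-a)[::-1]))-90,np.degrees(np.arctan2(*(n-i)[::-1]))-90)
y=np.radians(6.0);R=np.array([[np.cos(y),-np.sin(y)],[np.sin(y),np.cos(y)]])
O=(a-R@[-135,-145]+b-R@[-135,-75])/2;print(a-R@[-135,-145],b-R@[-135,-75])
print('blk',R.T@(np.array(cv2.minAreaRect(P)[0])-O))
cv2.imwrite("pics/w4c.png",cv2.resize(t[135:375,230:350],None,fx=2.5,fy=2.5,interpolation=cv2.INTER_CUBIC))
cv2.imwrite("pics/w4d.png",cv2.resize(t[230:300,230:350],None,fx=6,fy=6,interpolation=cv2.INTER_CUBIC))
```

```text
(260, 183, 45, 77) ((481.96759033203125, -33.889198303222656), (62.69599914550781, 33.76329803466797), 5.247648239135742)
[431.9221971  -71.29205436] [424.36547598  -1.429566  ] [503.24459359 102.28228623] [513.97163928   8.73511511] 70.26998872082103 6.173433617838299 6.541529790613794
[551.0260258   87.02496301] [550.78629711  87.2709187 ]
blk [ -81.21274457 -113.16804214]
```

View pics/w4d.png

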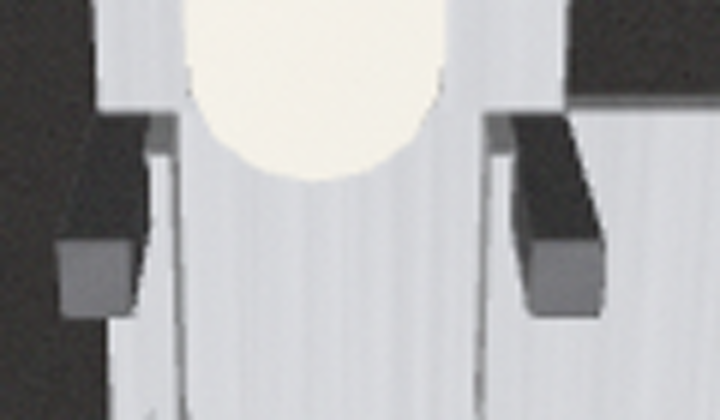

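Run:
```python
from h import *
import pickle
c=pickle.load(open("w4.pkl","rb"))
g=lambda u,v,z=.1:ray(c,u,v,z)[:2]*1000
l,r=g(252,276.3,.14),g(317.8,276.3,.14)
y=np.radians(6.0);R=np.array([[np.cos(y),-np.sin(y)],[np.sin(y),np.cos(y)]])
print(l,r,np.linalg.norm(l-r),np.degrees(np.arctan2(*(r-l)[::-1]))-90,'O',(l+r)/2-R@[-39,-110])
# channel walls at floor level? inner top edges z=.115 row 300
for v in (300,):
  l,r=g(230+185/6,v,.115),g(230+478/6,v,.115);print(l,r,R.T@(l-[551,87]),R.T@(r-[551,87]))
```

```text
[526.76591011 -53.18695209] [521.32518108  -1.12261429] 52.3478443053692 5.9657622190296 O [551.33376855  86.31923537]
[564.83541113 -44.92409323] [560.18082813  -0.58083712] [-3.02034373e-02 -1.32647594e+02] [-2.41557232e-02 -8.80607180e+01]
```

>>> servo_tool:
  moves:
    - [[0,0,0.12,0,0,0,8.5],[0,0,0.12,0,0,0,8.5],[0,0,0.12,0,0,0,8.5],[0,0,0.12,0,0,0,8.5],[0,0,0.12,0,0,0,8.5],[0,0,0.12,0,0,0,8.5],[0,0,0.12,0,0,0,8.5],[0,0,0.12,0,0,0,8.5],[0,0,0.12,0,0,0,8.5],[0,0,0.12,0,0,0,8.5],[0,0,0.12,0,0,0,8.5],[0,0,0.12,0,0,0,8.5]]

```text
time: 9.48
ee_pos: [0.4771, -0.0333, 0.1946]
tcp_rot: [-179.0, -0.0, 100.2]
wrist_force: [-0.4, -0.0, 0.4]
opening: 0.0848
```

>>> servo_tool:
  moves:
    - [[0,0,0.12,0,0,0,8.5],[0,0,0,0,0,0,8.5],[0,0,0,0,0,0,8.5]]

```text
time: 9.73
ee_pos: [0.4759, -0.0333, 0.1906]
tcp_rot: [-178.7, 0.1, 92.9]
wrist_force: [-0.7, -0.4, -0.1]
opening: 0.0853
```

>>> servo_tool:
  moves:
    - [[-0.023,0,-0.054,-0.13,0.6,0,8.5],[0,0,0,0,0,2.5,8.5],[0,0,0,0,0,1.0,8.5],[0,0,0,0,0,0,8.5]]

```text
time: 10.07
ee_pos: [0.4817, -0.0343, 0.1526]
tcp_rot: [-179.9, 0.0, 97.0]
wrist_force: [-0.3, -0.6, 0.1]
opening: 0.085
```

>>> servo_tool:
  moves:
    - [[0,0,0.017,0,0,2.0,8.5],[0,0,0,0,0,0.8,8.5],[0,0,0,0,0,0,8.5]]

```text
time: 10.32
ee_pos: [0.4813, -0.0343, 0.1243]
tcp_rot: [-179.9, 0.0, 96.3]
wrist_force: [-0.1, -1.0, -1.4]
opening: 0.0849
```

>>> servo_tool:
  moves:
    - [[0,0,0.005,0,0,0.8,8.5],[0,0,0,0,0,0.1,8.5],[0,0,0,0,0,0,6.0],[0,0,0,0,0,0,6.0],[0,0,0,0,0,0,6.0],[0,0,0,0,0,0,6.0]]
  force: 25

```text
time: 10.82
ee_pos: [0.4824, -0.0343, 0.118]
tcp_rot: [179.9, 0.1, 96.2]
wrist_force: [-0.6, 1.0, -1.6]
opening: 0.0622
```

Run:
```python
from h import *
im=imaging.camera("wrist");s=imaging.camera("scene")
cv2.imwrite("pics/w5.png",im);cv2.imwrite("pics/s5.png",cv2.resize(s[140:260,250:410],None,fx=5,fy=5,interpolation=cv2.INTER_CUBIC))
o=bot.get_obs();print(o["ee_pos"],o["tcp_rot"],o["q"],o["opening"])
```

```text
[ 0.48235348 -0.03428172  0.11782947] [1.79954646e+02 5.80965653e-02 9.61890261e+01] [-4.03632664e+00 -4.90845608e+00 -1.23537489e+01  8.24997601e+01
 -4.91225301e-02  7.97746007e+01] 0.062147412109657275
```

View pics/w5.png

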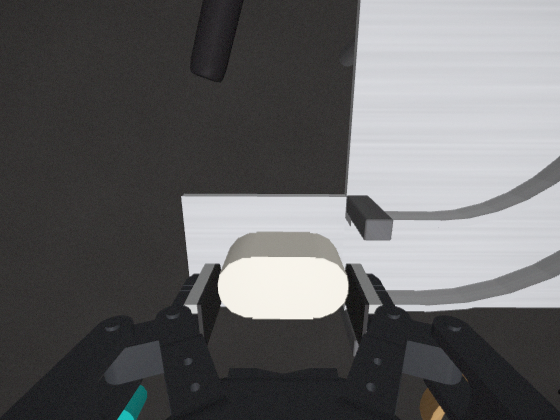

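View pics/s5.png

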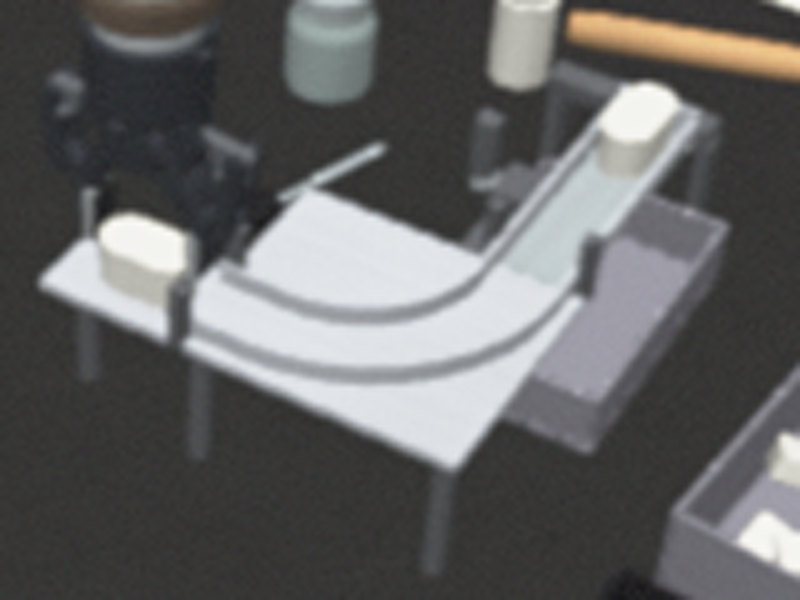

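>>> servo_tool:
  moves:
    - [[0,0,0,0.2,0.6,0,6.0],[0,0,0,0.15,0.8,0,6.0],[0,0,0.003,0,1.0,0,6.0],[0,0,0,0,1.0,0,6.0],[0,0,0,0,0,0,6.0]]

```text
time: 11.33
ee_pos: [0.5196, -0.0263, 0.1179]
tcp_rot: [179.9, 0.1, 96.0]
wrist_force: [-0.5, -0.5, -1.2]
opening: 0.0624
```

```bash
cat > tr.py <<'E'
import sys,numpy as np
x,y,yaw=map(float,sys.argv[1:4]);a=np.radians(6.0);R=np.array([[np.cos(a),-np.sin(a)],[np.sin(a),np.cos(a)]])
O=np.array([551.2,86.8]);p=R.T@(np.array([x,y])-O)
th=np.degrees(np.arctan2(p[1],p[0]));print('track',p.round(1),'block yaw in track',round((yaw-90-6+180)%360-180,1),'angle',round(th+90,1),'r',np.hypot(*p).round(1))
def step(q,phi): # target track pt and block yaw in track -> tool shift/turn
    psi=np.radians(yaw); d=R@(np.array(q)-p)
    tx=d@[np.cos(psi),np.sin(psi)];ty=d@[np.sin(psi),-np.cos(psi)]
    return (tx/10).round(2),(ty/10).round(2),round(float(-np.radians((phi+96-yaw+180)%360-180)),3)
for a in map(float,sys.argv[4:]):
    if a<0: q=(a,-110);f=0
    elif a<=90: q=(110*np.sin(np.radians(a)),-110*np.cos(np.radians(a)));f=a
    else: q=(110,a-90);f=90
    print(a,step(q,f))
E
python3 tr.py 519.6 -26.3 96.0 -0.001
```

```text
track [ -43.2 -109.2] block yaw in track 0.0 angle -21.6 r 117.4
-0.001 (np.float64(-0.08), np.float64(4.32), -0.0)
```

>>> servo_tool:
  moves:
    - [[0,0,0,-0.08,1.1,0,6.0],[0,0,0,0,1.1,0,6.0],[0,0,0,0,1.1,0,6.0],[0,0,0,0,0.8,0,6.0],[0,0,0,0,0,0,6.0]]

```text
time: 11.75
ee_pos: [0.5637, -0.0223, 0.1173]
tcp_rot: [-180.0, 0.1, 96.0]
wrist_force: [1.8, 1.0, 2.8]
opening: 0.0626
```

```bash
python3 tr.py 563.7 -22.3 96.0 5 10
```

```text
track [   1.  -109.8] block yaw in track 0.0 angle 0.5 r 109.8
5.0 (np.float64(0.02), np.float64(0.86), -0.087)
10.0 (np.float64(0.15), np.float64(1.81), -0.175)
```

>>> servo_tool:
  moves:
    - [[0,0,-0.087,0.03,0.9,0,6.0],[0,0,-0.087,0.04,0.96,0,6.0],[0,0,-0.087,0.04,0.96,0,6.0],[0,0,-0.087,0.04,0.96,0,6.0],[0,0,0,0,0,0,6.0]]

```text
time: 12.17
ee_pos: [0.6012, -0.012, 0.1173]
tcp_rot: [-179.9, 0.0, 116.8]
wrist_force: [0.5, 0.5, 1.1]
opening: 0.0628
```

```bash
python3 tr.py 601.2 -12.0 116.8 20 25 30
```

```text
track [  39.4 -103.5] block yaw in track 20.8 angle 20.8 r 110.7
20.0 (np.float64(0.07), np.float64(-0.16), 0.014)
25.0 (np.float64(0.1), np.float64(0.8), -0.073)
30.0 (np.float64(0.21), np.float64(1.75), -0.161)
```

Tracking very well.

>>> servo_tool:
  moves:
    - [[0,0,-0.087,0.1,0.96,0,6.0],[0,0,-0.087,0.04,0.96,0,6.0],[0,0,-0.087,0.04,0.96,0,6.0],[0,0,-0.087,0.04,0.96,0,6.0],[0,0,0,0,0,0,6.0]]

```text
time: 12.58
ee_pos: [0.6308, 0.0109, 0.1174]
tcp_rot: [-179.8, -0.0, 136.8]
wrist_force: [1.5, 0.2, 1.0]
opening: 0.0623
```

Run:
```python
from h import *
o=bot.get_obs();e=o["ee_pos"]*1000
print(o["ee_pos"],o["tcp_rot"],o["wrist_force"],o["opening"])
import subprocess
print(subprocess.run(["python3","tr.py",str(e[0]),str(e[1]),str(o["tcp_rot"][2]),"45","50"],capture_output=True,text=True).stdout)
s=imaging.camera("scene");cv2.imwrite("pics/s6.png",cv2.resize(s[140:260,250:410],None,fx=5,fy=5,interpolation=cv2.INTER_CUBIC))
```

```text
[0.63082793 0.01088739 0.11738189] [-1.79785141e+02 -2.45119958e-02  1.36762446e+02] [1.47580147 0.1963966  0.99474212] 0.06233753803592592
track [ 71.3 -83.8] block yaw in track 40.8 angle 40.4 r 110.0
45.0 (np.float64(0.03), np.float64(0.89), -0.074)
50.0 (np.float64(0.14), np.float64(1.84), -0.161)
```

View pics/s6.png

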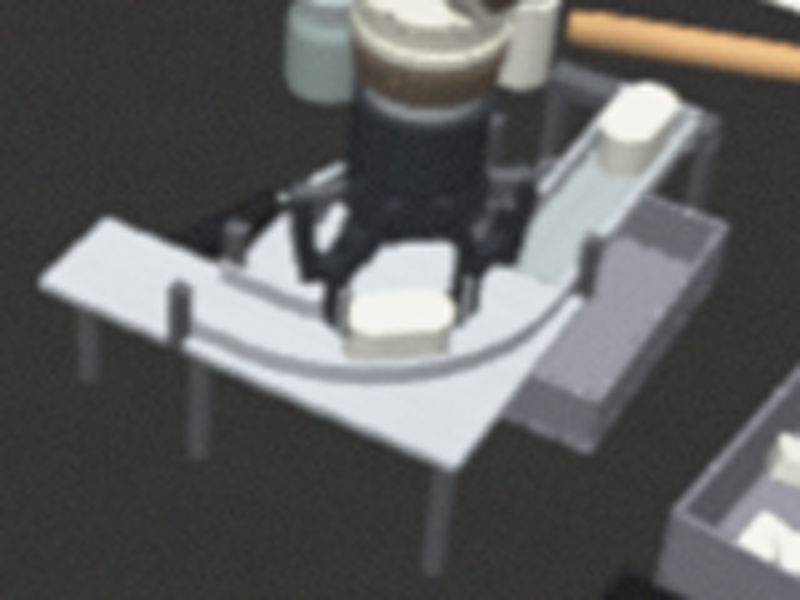

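>>> servo_tool:
  moves:
    - [[0,0,-0.08,0.04,0.94,0,6.0],[0,0,-0.087,0.04,0.96,0,6.0],[0,0,-0.087,0.04,0.96,0,6.0],[0,0,-0.087,0.04,0.96,0,6.0],[0,0,-0.087,0.04,0.96,0,6.0],[0,0,0,0,0,0,6.0]]

```text
time: 13.13
ee_pos: [0.6523, 0.0485, 0.1175]
tcp_rot: [-179.7, -0.2, 160.2]
wrist_force: [0.6, 0.6, 0.8]
opening: 0.0625
```

```bash
cat > st.py <<'E'
from h import *
import subprocess,sys
o=bot.get_obs();e=o["ee_pos"]*1000
print(o["ee_pos"],o["tcp_rot"],o["wrist_force"],o["opening"])
print(subprocess.run(["python3","tr.py",str(e[0]),str(e[1]),str(o["tcp_rot"][2]%360)]+sys.argv[1:],capture_output=True,text=True).stdout)
E
python3 st.py 70 90
```

```text
[0.65233482 0.04847759 0.11748144] [-179.68697091   -0.23193113  160.18932654] [0.58082625 0.64055929 0.83041091] 0.06246543360408043
track [ 96.6 -48.7] block yaw in track 64.2 angle 63.2 r 108.2
70.0 (np.float64(-0.13), np.float64(1.29), -0.101)
90.0 (np.float64(0.91), np.float64(4.97), -0.45)
```

>>> servo_tool:
  moves:
    - [[-0.004,0,-0.1,-0.13,1.3,0,6.0],[0,0,-0.087,0.02,0.96,0,6.0],[0,0,-0.087,0.03,0.96,0,6.0],[0,0,-0.087,0.03,0.96,0,6.0],[0,0,0,0,0,0,6.0]]

```text
time: 13.55
ee_pos: [0.6594, 0.0858, 0.1173]
tcp_rot: [-179.9, -0.4, 179.8]
wrist_force: [0.2, 1.2, -0.1]
opening: 0.0624
```

```bash
python3 st.py 90 118 154
```

```text
[0.65936657 0.08584674 0.11733348] [-179.94132854   -0.38093069  179.76240771] [ 0.21665421  1.17427479 -0.05080391] 0.062437786409631546
track [107.5 -12.3] block yaw in track 83.8 angle 83.5 r 108.2
90.0 (np.float64(-0.12), np.float64(1.25), -0.109)
118.0 (np.float64(0.19), np.float64(4.03), -0.109)
154.0 (np.float64(0.58), np.float64(7.61), -0.109)
```

>>> servo_tool:
  moves:
    - [[0,-0.005,-0.1,-0.15,1.2,0,6.0],[0,0,-0.01,0,1.0,0,6.0],[0,0,0,0,1.0,0,6.0],[0,0,0,0,0.8,0,6.0],[0,0,0,0,0,0,6.0]]

```text
time: 13.97
ee_pos: [0.6564, 0.1241, 0.1173]
tcp_rot: [-179.9, -0.2, -175.7]
wrist_force: [0.1, 0.5, -0.3]
opening: 0.0628
```

```bash
python3 st.py 118 154 158
```

```text
[0.65639432 0.12411071 0.11731962] [-179.89821069   -0.19069161 -175.68580046] [ 0.13467365  0.5226728  -0.27445639] 0.0627981355979635
track [108.5  26.1] block yaw in track 88.3 angle 103.5 r 111.6
118.0 (np.float64(-0.14), np.float64(0.19), -0.029)
154.0 (np.float64(-0.04), np.float64(3.79), -0.029)
158.0 (np.float64(-0.02), np.float64(4.19), -0.029)
```

>>> servo_tool:
  moves:
    - [[0,0,-0.025,-0.12,1.0,0,6.0],[0,0,0,0,1.0,0,6.0],[0,0,0,0,1.0,0,6.0],[0,0,0,0,0.9,0,6.0],[0,0,0,0,0,0,6.0]]

```text
time: 14.38
ee_pos: [0.6535, 0.1665, 0.1173]
tcp_rot: [-179.9, -0.2, -174.5]
wrist_force: [-0.0, 1.1, 0.3]
opening: 0.0623
```

```bash
python3 st.py 154 156
python3 - <<'E'
from h import *
s=imaging.camera("scene");cv2.imwrite("pics/s7.png",cv2.resize(s[140:260,250:410],None,fx=5,fy=5,interpolation=cv2.INTER_CUBIC))
cv2.imwrite("pics/w7.png",imaging.camera("wrist"))
E
```

```text
[0.65354229 0.16645008 0.11732947] [-179.88666795   -0.20715614 -174.5225274 ] [-0.01344264  1.10301657  0.34721593] 0.06226433601590376
track [110.1  68.5] block yaw in track 89.5 angle 121.9 r 129.7
154.0 (np.float64(0.01), np.float64(-0.45), -0.009)
156.0 (np.float64(0.01), np.float64(-0.25), -0.009)
```

View pics/s7.png

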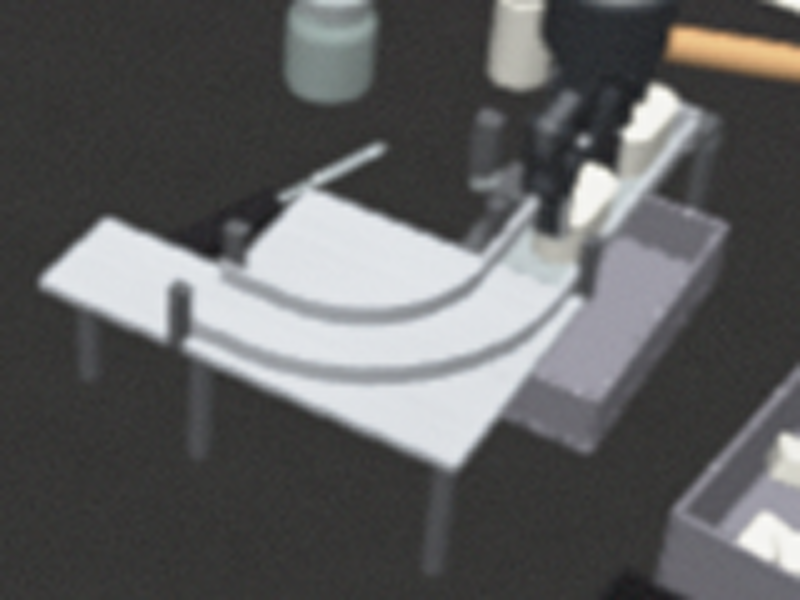

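View pics/w7.png

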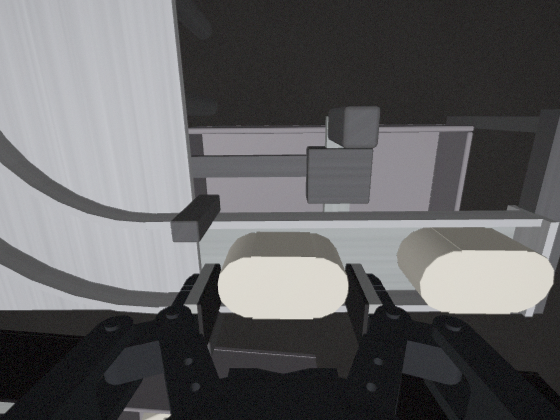

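>>> servo_tool:
  moves:
    - [[0,0,0,0,0,0,7.5],[0,0,0,0,0,0,7.5],[0,0,0,0,0,0,7.5],[0,0,0,0,0,0,7.5],[0,0,0,0,0,-2.0,7.5],[0,0,0,0,0,-3.5,7.5],[0,0,0,0,0,-3.5,8.0],[0,0,0,0,0,0,8.0],[0,0,0,0,0,0,8.0]]

```text
time: 15.23
ee_pos: [0.653, 0.1626, 0.2081]
tcp_rot: [-179.8, -0.5, -174.7]
wrist_force: [0.3, 1.0, -1.2]
opening: 0.0797
```

```bash
python3 st.py 154
python3 - <<'E'
from h import *
import pickle
c=imaging.calibration("wrist");im=imaging.camera("wrist");cv2.imwrite("pics/w8.png",im);pickle.dump(c,open("w8.pkl","wb"))
a=np.radians(6.0);R=np.array([[np.cos(a),-np.sin(a)],[np.sin(a),np.cos(a)]]);O=np.array([551.2,86.8])
for p,z in (((37,100),.14),((37,100),.125),((110,64),.132),((110,20),.1)): print(p,z,proj(c,np.append((O+R@p)/1000,z)).round(0))
E
```

```text
[0.65295757 0.16255686 0.20808447] [-179.80949157   -0.52539498 -174.72898659] [ 0.29050172  0.9512462  -1.23774038] 0.07971788590215065
track [109.1  64.7] block yaw in track 89.3 angle 120.7 r 126.9
154.0 (np.float64(-0.09), np.float64(-0.07), -0.013)

(37, 100) 0.14 [333. 125.]
(37, 100) 0.125 [330. 125.]
(110, 64) 0.132 [281. 224.]
(110, 20) 0.1 [231. 212.]
```

View pics/w8.png

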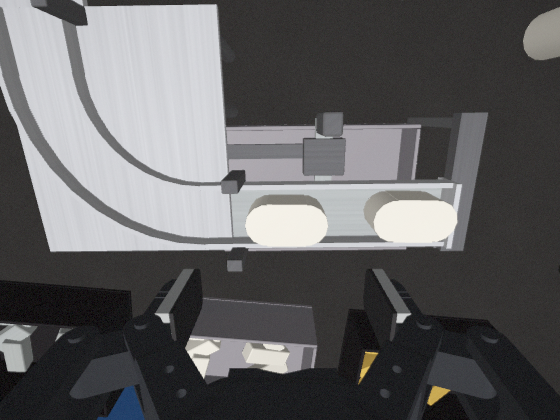

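>>> servo_tool:
  moves:
    - [[0.003,-0.009,-0.013,2.3,1.1,0,6.0],[0,0,0,2.4,1.15,0,6.0],[0,0,0,2.4,1.15,0,6.0],[0,0,0,0,0,0,6.0],[0,0,0,0,0,0,6.0]]

```text
time: 15.7
ee_pos: [0.5759, 0.1883, 0.2018]
tcp_rot: [-179.6, -0.3, -174.1]
wrist_force: [1.0, 0.3, -0.1]
opening: 0.0601
```

```bash
python3 st.py
```

```text
[0.57591283 0.18829088 0.20182438] [-179.55346375   -0.30914948 -174.10987351] [ 1.04810979  0.31206381 -0.10504976] 0.060095297326328685
track [35.2 98.4] block yaw in track 89.9 angle 160.3 r 104.5
```

Good. Descend toward z ≈ 0.12.

>>> servo_tool:
  moves:
    - [[-0.006,-0.005,0,-0.15,0.05,2.0,6.0],[0,0,0,0,0,3.0,6.0],[0,0,0,0,0,1.0,6.0],[0,0,0,0,0,0,6.0]]

```text
time: 16.03
ee_pos: [0.5783, 0.188, 0.1394]
tcp_rot: [-179.9, 0.1, -174.1]
wrist_force: [-0.1, -0.0, 0.3]
opening: 0.0603
```

```bash
python3 st.py;python3 - <<'E'
from h import *
cv2.imwrite("pics/w9.png",imaging.camera("wrist"))
E
```

```text
[0.57832425 0.18803227 0.13936754] [-1.79910971e+02  6.78111137e-02 -1.74131047e+02] [-0.0830964  -0.03567043  0.30731845] 0.06027780097216068
track [37.6 97.8] block yaw in track 89.9 angle 159.0 r 104.8
```

View pics/w9.png

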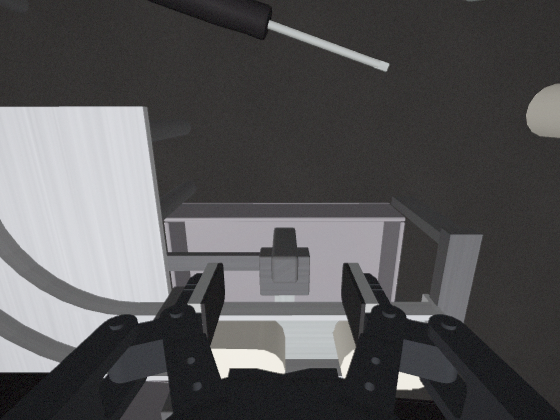

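Run:
```python
from h import *
c=imaging.calibration("wrist");o=bot.get_obs();print(proj(c,o["ee_pos"]))
print(ray(c,285,268,.14))
```

```text
[281.61753329 270.71172612]
[0.57657216 0.18965011 0.14      ]
```

>>> servo_tool:
  moves:
    - [[0,0,0,0.15,0.2,1.5,5.0],[0,0,0,0,0,0.6,4.0],[0,0,0,0,0,0,1.0],[0,0,0,0,0,0,1.0],[0,0,0,0,0,0,1.0],[0,0,0,0,0,0,1.0]]
  force: 40

```text
time: 16.58
ee_pos: [0.579, 0.1891, 0.1226]
tcp_rot: [-179.9, 0.2, -174.2]
wrist_force: [-0.1, 0.8, -8.1]
opening: 0.013
```

>>> servo_tool:
  moves:
    - [[0,0,0,0.5,0,0,1.0],[0,0,0,0.7,0,0,1.0],[0,0,0,0.7,0,0,1.0],[0,0,0,0.7,0,0,1.0],[0,0,0,0.6,0,0,1.0],[0,0,0,0,0,0,1.0]]

```text
time: 17.08
ee_pos: [0.5484, 0.1859, 0.1229]
tcp_rot: [-179.9, 0.7, -174.3]
wrist_force: [7.1, 0.6, -10.9]
opening: 0.0127
```

```bash
python3 st.py
```

```text
[0.54838952 0.18591648 0.12285248] [-179.90118658    0.73219556 -174.26015621] [  7.11505375   0.57145807 -10.91619634] 0.012671714807305124
track [ 7.6 98.9] block yaw in track 89.7 angle 175.6 r 99.2
```

>>> servo_tool:
  moves:
    - [[0,0,0,0.5,0,0,1.0],[0,0,0,0.1,0,0,1.0],[0,0,0,0,0,0,3.5],[0,0,0,0,0,0,5.0],[0,0,0,0,0,0,6.0]]

```text
time: 17.5
ee_pos: [0.5461, 0.1859, 0.1252]
tcp_rot: [-179.9, 1.7, -174.3]
wrist_force: [-0.4, -0.6, -0.0]
opening: 0.0488
```

>>> servo_tool:
  moves:
    - [[0,0,0,0,0,0,6.0],[0,0,0,0,0,-2.0,6.0],[0,0,0,0,0,-3.5,6.0],[0,0,0,0,0,-4.0,6.0],[0,0,0,0,0,-4.0,6.0],[0,0,0,2.5,0,-2.0,6.0],[0,0,0,3.0,0,0,6.0],[0,0,0,3.0,0,0,6.0],[0,0,0,3.0,0,0,6.0],[0,0,0,0,0,0,6.0]]

```text
time: 18.33
ee_pos: [0.4198, 0.1734, 0.2866]
tcp_rot: [180.0, 1.5, -174.3]
wrist_force: [-1.2, -0.2, 0.2]
opening: 0.0597
```

```bash
python3 st.py;python3 - <<'E'
from h import *
w=imaging.camera("wrist");s=imaging.camera("scene");t=imaging.camera("top")
cv2.imwrite("pics/w10.png",w);cv2.imwrite("pics/s10.png",s);cv2.imwrite("pics/t10.png",t)
cv2.imwrite("pics/s10c.png",cv2.resize(s[140:260,250:410],None,fx=5,fy=5,interpolation=cv2.INTER_CUBIC))
E
```

```text
[0.41979497 0.17336957 0.28656116] [ 179.96888303    1.53306014 -174.29782596] [-1.1705231  -0.19630558  0.17858757] 0.059740509699925594
track [-121.6   99.8] block yaw in track 89.7 angle 230.6 r 157.4
```

View pics/w10.png

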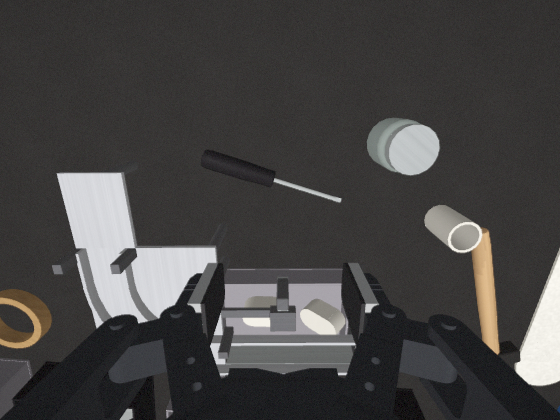

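View pics/s10c.png

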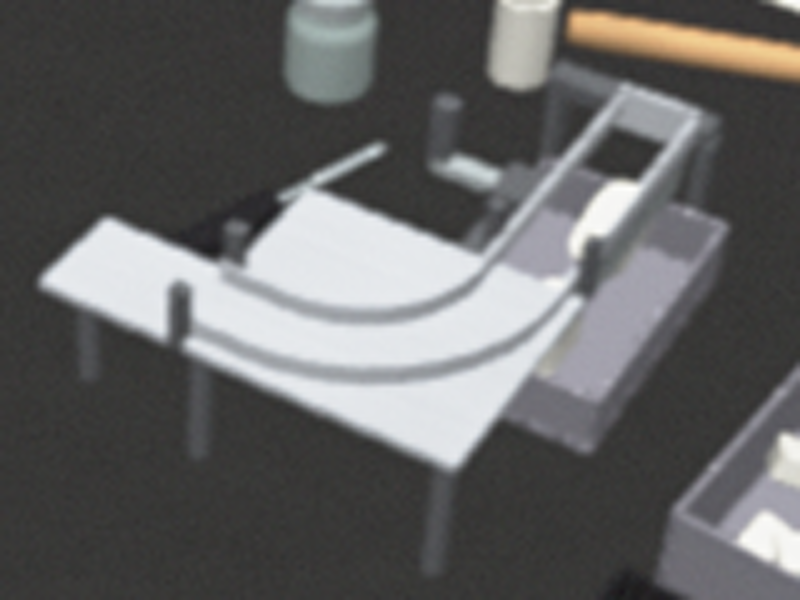

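View pics/t10.png

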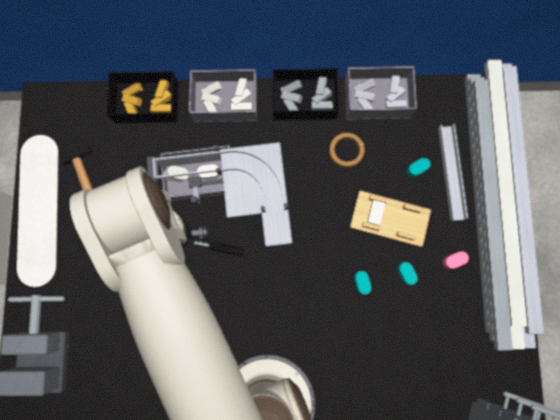

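```bash
python3 -c "
from workcell import bot
print(bot.job_done(), bot.get_obs()['time'])"
```

```text
the job is handed in; nothing more can be done
the job is handed in; nothing more can be done
```

The job is done and handed in at about 18.5 s of the 64 s allowed.

- **Loading:** I took the round-ended block from the rack by its flat sides and set it on the loading plate. It sat about 4 mm lengthwise and 3 mm sideways from `load_spot`. Then I let go.
- **Sliding:** I gripped it by its rounded ends and slid it through the first gate, round the bend and through the second gate. It stayed on the track floor throughout, and the wrist force stayed at a few newtons.
- **On the trapdoor:** I released it with its centre at about y = 68 mm in the track frame, 4 mm past `drop_spot`. The trapdoor was still latched.
- **Latch:** I pulled the handle about 31 mm, until the force rose at the stop. Then I let go and backed off.

**Last checks:** The final pictures show the trapdoor down, both blocks in the tray and the square-ended block still in its rack. The other items I could see looked unmoved.

**Disagreements:**
- The overhead and wrist cameras put the track up to about 4 mm apart. I used the close wrist views, which matched the gate and handle positions.
- The gripper opening read about 62 mm on the 64 mm block ends, with no visible effect.
- The last check did not measure how the blocks lie in the tray; one may be leaning on the hanging trapdoor.

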